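# Shut the dip-pot pan and secure its lid with the turnbutton

### The job

The stall's dip-pot pan has been left open. Fold its yellow lid fully down onto the pan, and after that turn the red turnbutton so that its white nose points squarely in over the lid and locks it. Leave the cup, the sauce bottle and the tongs where they are, and let go of everything.

Things in the scene. Friction and masses are not known exactly. Their poses are not given: they have to be found in the camera images.
- pan: steel pan, 180 (x) x 160 (y) x 95 mm high outside, open on top, full of small sealed dip pots, screwed to the worktop through a black base plate (it does not move). Origin: on the worktop under the middle of the pan; z up. The lid is hinged on the pan's +x side; a bracket on its -x side (the side towards the robot) carries the turnbutton, 112 mm from the origin
- lid (a joint): angle of the yellow lid, rad: 0 = lying flat on the pan (shut), growing as its free edge swings up; stop at 1.6. A stiff hinge: the lid stays where it is left. The lid is a plate 180 x 160 mm, 6 mm thick, turning about the pan's y axis; a black bar grip 70 mm long (along y), 10 mm thick and 18 mm tall stands on its outer face, 95 mm from the hinge
- lid_hinge (a point): middle of the lid's hinge line, at the underside of the lid: 90 mm along the pan's +x, 95.5 mm above the worktop. Turns with the lid: its x axis lies along the lid from the free edge to the hinge (free edge at x = -180 mm), y along the hinge, z is the outer (top) face's normal
- lid_press (a point): a bare spot on the outer (top) face of the lid, 30 mm from the free edge and 45 mm to the -y side of the middle (away from where the open turnbutton's nose points). Moves with the lid, axes as lid_hinge
- turnbutton (a joint): angle of the red turnbutton about its upright pivot, rad, anticlockwise from above: 0 = nose points along the pan's +x, squarely over the lid; about 1.57 = nose along the pan's +y, clear of the lid. It turns freely both ways from -0.8 to 2.2, has no detent and stays where it is left. It hits the lid's edge if the lid is raised while the nose is over the pan (below about 1.25)
- button_top (a point): centre of the top of the turnbutton's upright thumb rib, on the pivot axis, 133.5 mm above the worktop. The rib is 34 mm long (towards the nose), 10 mm thick and 22 mm tall; under it is the flat bar, 6 mm thick and 16 mm wide, its underside 4 mm above the shut lid's top face. x axis points to the nose, z up
- button_nose (a point): end of the turnbutton's bar (white nose), on its top face, 50 mm from the pivot
- cup: yellow cup, 80 mm across the rim, 100 mm tall, standing loose; origin at the centre of its underside. Bystander
- sauce: red sauce bottle, 56 mm across, 160 mm tall, standing loose; origin at the centre of its underside. Bystander
- tongs: steel tongs with red tips, about 240 mm long, 46 mm wide, 12 mm high, lying loose along their x; origin under the middle. Bystander

How it is judged (in metres and radians):
On the way, in this order (a step that is already met when the one before it is completed fails the run):
1. the lid lies shut (within 0.05 rad) while the turnbutton is still turned clear of it (over 0.9 rad) (value of joint lid below 0.05 rad and value of joint turnbutton above 0.9 rad), for 0.2 s.
2. the turnbutton points squarely over the shut lid (within 0.3 rad) (value of joint lid below 0.05 rad and value of joint turnbutton between -0.3 and 0.3 rad), for 0.2 s.
At the end, for the whole second after the job is handed in: The lid lies shut (within 0.05 rad of flat, about 9 mm at its free edge), the turnbutton is at rest with its nose over the lid, within 0.3 rad of square, and the cup, the bottle and the tongs are within 40 mm of where they stood (all of step 2 and velocity of joint turnbutton between -0.05 and 0.05 rad/s and distance of each of cup, sauce, tongs from where it was at the start of the episode below 0.04 m); the robot touches nothing.
It fails at once if the cup, the sauce bottle or the tongs are moved by more than 40 mm or the cup or bottle is tipped over (distance of any of cup, sauce, tongs from where it was at the start of the episode above 0.04 m or angle between any of cup, sauce's own z axis and vertical above 0.5 rad).
It also fails if it takes over 67 s, if anything falls off the work surface, if the arm or the gripper's body presses on something with over 40 N, if the wrist force passes 120 N, or if a joint passes its speed limit or range.

### The arm

A 6-joint arm with a two-finger parallel gripper is mounted at the origin on the work surface. World frame = base frame: x ahead of the robot, y to its left, z up, the work surface at z = 0. Lengths are in m, angles in degrees, forces in N, time in s.
With the tool pointing down it reaches from about 0.25 to 0.725 m from the base axis. Payload 9.7 kg.
Tool frame: the origin (TCP) lies between the finger pads; the fingertips stand bot.tcp_to_tips ahead of it and the grasp point (between the pads) lies 2 mm behind it (bot.tcp_to_tips is the distance from the TCP to the fingertips, in m); z points along the fingers, y is the line along which they close (so a half turn about z gives the same grasp; the last joint's range is limited). The gripper opens to 85 mm and grips with 20 to 120 N. Pads are 22 mm wide; open, the fingers measure 114 mm over their backs; the gripper's body (76 mm by 85 mm) begins 54 mm behind the grasp point. The pads swing forward as they close: fully open they stand 13 mm farther back than shut.
Start: joints at [64.458, 4.979, 10.078, 95.1, 0, 90], TCP at [0.237, 0.496, 0.248] pointing down, gripper open.
Joint ranges: [-179.16, 179.16], [-48.56, 103.87], [-65.8, 70.77], [-126.05, 130.52], [-82.76, 87.17], [-180, 180]. Speed limits (degrees/s): [127.2, 127.2, 147.25, 180, 180, 180].

### API

Orientations are given as [roll, pitch, yaw] about the fixed x, y, z axes, in that order (R = Rz(yaw) Ry(pitch) Rx(roll)).
In Python, from workcell import sensors, camera, camera_params, bot gives the robot as it stands.
- The arm moves only by the tool apply_moves, never from a script. Its argument "motion" is a list of rows, each an object with "jaw": the opening, from -1 (shut) to 1 (fully open); "xyz": the shift along the tool's x, y, z in mm, a list of three; "twist": the turn about the tool's z in rad. A call has 1 to 5 rows; each row is the pose to reach, as a shift and turn from the pose commanded when the call began, along the tool's axes at that moment; what a row does not reach only later rows make up. A row lasts 1/8 s, in which the tool goes at most 62.5 mm and 10.7 degrees, less where a joint would pass 70% of its speed; a pose out of reach is approached as far as the arm can. A call with a gripper value outside its range is refused whole. The fingers move at their own pace and stop on an object; "grip_force" is the grip in N (left out, the last holds). Time passes only in rows, so rows that repeat a pose let the fingers close. It gives the time, the measured TCP pose, the force, the opening and the grip force at its end, in the units of the state.
- sensors.get_obs(): the state, without advancing time (a new reading comes with each control period).
- camera(name): name is "side" or "top"; returns (picture, depth): 480x640x3 uint8, red, green, blue; 480x640 float32, m along the optical axis (not along the pixel's ray), 0 where there is no reading.
- camera_params(name): a dict with "mtx" (3x3 intrinsics, pixels), "k1" (the pictures are not rectified: a ray, as slopes to the right and down, at radius r is drawn at 1 + k1 r^2 times it, then the intrinsics apply), "rvec" (rotation vector, rad) and "tvec" (3), from world to camera coordinates, as OpenCV has them. Camera axes: x right, y down, z forward; pixel columns grow to the right and rows downward; lengths in m; the calibration is good to about 2 mm. A picture is of the moment at which its call begins. camera_params takes no time and is no camera call.
- bot.job_done(): hands the job in; it is judged then, once.
The state is a dict: "time": time; "q": joint angles; "qd": joint speeds; "joint_efforts": joint torques, N m; "ee_pos": TCP position; "tcp_rot": TCP orientation; "wrist_force": force on the tool from outside, world axes, zero at the start; "torque": the same for the moment, N m; "opening": finger opening in m; "grasp_force": force on a finger pad.
Only numpy, scipy, OpenCV 4.12 (cv2) and the standard library are available. Lean on these libraries where they do the work, as an engineer would, in place of code of your own. Each camera call takes 0.05 s, during which the arm holds its last target. There are 200 camera calls.

## Working session

There is one attempt and no reset: what is moved stays moved. The work goes in short steps, Python scripts to look and compute and a tool call to move; the robot and the scene stay as the last step left them, time stands still between calls to the robot, and variables do not carry over. Pictures are saved under pics/ and viewed, at most 10 in all, crops included, and the job is handed in when it is done.

Besides the shell and the picture viewer there is one more tool, called after "Emit:" in YAML: its name, and indented under it one key for each argument. apply_moves: Moves the arm, as the interface text tells. Its arguments: {"type":"object","properties":{"motion":{"type":"array","items":{"type":"object","properties":{"jaw":{"type":"number"},"xyz":{"type":"array","items":{"type":"number"}},"twist":{"type":"number"}}}},"grip_force":{"type":"number"}},"required":["motion"]}

```bash
mkdir -p pics
cat > h.py <<'E'
import numpy as np, cv2
from workcell import sensors, camera, camera_params, bot
def cloud(name, depth):
    p=camera_params(name); K=np.array(p["mtx"]); R=cv2.Rodrigues(np.array(p["rvec"],float))[0]; t=np.array(p["tvec"],float).ravel()
    v,u=np.mgrid[:480,:640]; xd=(u-K[0,2])/K[0,0]; yd=(v-K[1,2])/K[1,1]
    x,y=xd.copy(),yd.copy()
    for _ in range(8):
        s=1+p["k1"]*(x*x+y*y); x,y=xd/s,yd/s
    P=np.stack([x*depth,y*depth,depth],-1)
    P=(P-t)@R
    P[depth==0]=np.nan
    return P
E
python3 - <<'E'
from h import *
o=sensors.get_obs(); print({k:np.round(o[k],3) for k in("time","ee_pos","tcp_rot","wrist_force","opening")}, bot.tcp_to_tips)
for n in("top","side"):
    im,d=camera(n); cv2.imwrite(f"pics/{n}0.png",im[:,:,::-1]); np.savez(f"{n}0.npz",im=im,d=d)
E
```

```text
{'time': np.float64(0.0), 'ee_pos': array([0.237, 0.496, 0.248]), 'tcp_rot': array([-1.79922e+02,  2.00000e-03,  1.54458e+02]), 'wrist_force': array([ 0.779, -0.304,  0.683]), 'opening': np.float64(0.085)} 0.017
```

View pics/top0.png

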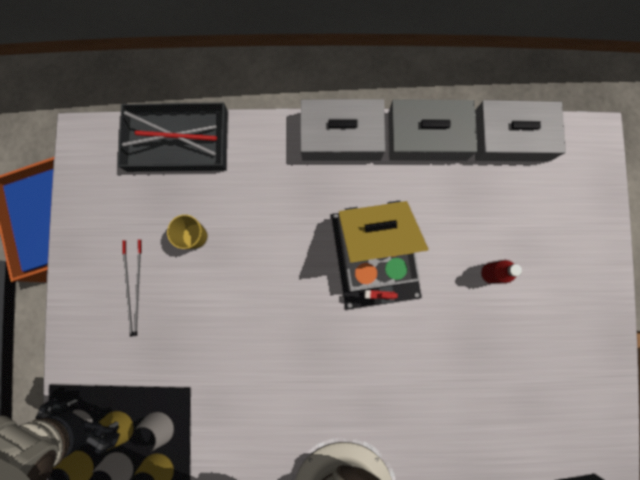

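View pics/side0.png

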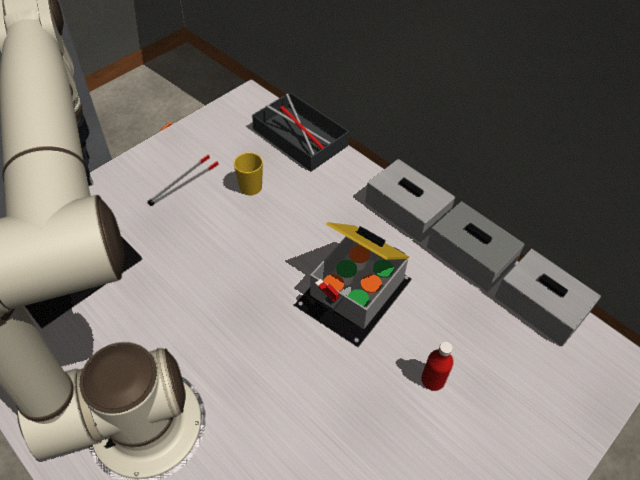

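The top view shows the lid (yellow, around 383,230) half open, with its free edge towards the robot. The turnbutton is at (380,295) with its white nose at (368,295), pointing +y. The cup is at (186,233), the bottle at (500,270) and the tongs at (133,285), all well clear of the pan.

```bash
cat >> h.py <<'E'
def measure(ims):
    A={}
    for n,(im,d) in ims.items():
        P=cloud(n,d); h=cv2.cvtColor(im,cv2.COLOR_RGB2HSV); H,S,V=[h[...,i].astype(int) for i in range(3)]
        ok=np.isfinite(P[...,2])&(P[...,0]>.25)&(P[...,0]<.75)&(abs(P[...,1])<.2)
        A[n]=dict(P=P,yel=ok&(H>18)&(H<32)&(S>150)&(V>80)&(P[...,2]>.085),
          red=ok&((H<6)|(H>174))&(S>150)&(P[...,2]>.1)&(P[...,2]<.15), blk=ok&(V<45)&(P[...,2]<.03), hi=ok&(V<45)&(P[...,2]>.08), whi=ok&(S<60)&(V>130)&(P[...,2]>.095)&(P[...,2]<.13))
    return A
E
python3 - <<'E'
from h import *
ims={n:(np.load(f"{n}0.npz")["im"],np.load(f"{n}0.npz")["d"]) for n in("top","side")}
A=measure(ims)
for n,a in A.items():
    P=a["P"]
    for k in("yel","red","blk","hi","whi"):
        Q=P[a[k]]
        if len(Q)<4: print(n,k,len(Q)); continue
        print(n,k,len(Q),"med",np.round(np.median(Q,0),3),"min",Q.min(0).round(3),"max",Q.max(0).round(3))
        if k=="yel":
            c=np.median(Q,0); 
            for _ in range(4):
                r=(Q-c); u,s,vt=np.linalg.svd(r-r.mean(0),full_matrices=False); nn=vt[2]*np.sign(vt[2,2]); e=(r-r.mean(0))@nn; Q=Q[abs(e)<.006]
            print(" normal",nn.round(3),"tilt",np.arccos(nn[2]).round(3),"center",Q.mean(0).round(4),"az",np.degrees(np.arctan2(nn[1],nn[0])).round(1))
            b=cv2.boxPoints(cv2.minAreaRect(np.argwhere(a[k])[:,::-1].astype(np.float32)));print(b.round(0).tolist())
        if k in("red","blk","hi"):
            rr=cv2.minAreaRect((Q[:,:2]*1000).astype(np.float32)); print("  rect",np.round(rr[0],1),np.round(rr[1],1),round(rr[2],1), np.round(cv2.boxPoints(rr)).tolist())
E
```

```text
top yel 3358 med [ 0.602 -0.075  0.179] min [ 0.541 -0.16   0.098] max [0.682 0.009 0.233]
 normal [0.722 0.108 0.684] tilt 0.818 center [ 0.6067 -0.0744  0.1728] az 8.5
[[339.0, 211.0], [419.0, 199.0], [426.0, 250.0], [347.0, 262.0]]
top red 166 med [ 0.472 -0.086  0.113] min [ 0.465 -0.112  0.106] max [ 0.481 -0.061  0.137]
  rect [472.6 -86.8] [51.2 14.9] 86.0 [[463.0, -112.0], [478.0, -113.0], [482.0, -62.0], [467.0, -61.0]]
top blk 1059 med [ 0.488 -0.011  0.007] min [ 0.442 -0.183 -0.002] max [0.664 0.025 0.029]
  rect [565.2 -78.5] [227.  181.3] 8.8 [[439.0, -6.0], [467.0, -185.0], [691.0, -151.0], [663.0, 28.0]]
top hi 193 med [ 0.617 -0.073  0.18 ] min [ 0.607 -0.106  0.172] max [ 0.628 -0.041  0.187]
  rect [617.7 -72.9] [12.7 64.9] 9.0 [[606.0, -42.0], [616.0, -106.0], [629.0, -104.0], [619.0, -40.0]]
top whi 45 med [ 0.479 -0.053  0.109] min [ 0.468 -0.17   0.095] max [ 0.689 -0.015  0.115]
side yel 778 med [ 0.586 -0.1    0.201] min [ 0.541 -0.165  0.09 ] max [0.686 0.005 0.235]
 normal [0.713 0.099 0.694] tilt 0.804 center [ 0.5942 -0.0913  0.1924] az 7.9
[[326.0, 225.0], [332.0, 213.0], [408.0, 256.0], [401.0, 268.0]]
side red 201 med [ 0.471 -0.092  0.119] min [ 0.463 -0.115  0.105] max [ 0.484 -0.058  0.141]
  rect [472.3 -86.5] [56.9 16.7] 81.7 [[460.0, -113.0], [476.0, -116.0], [485.0, -60.0], [468.0, -57.0]]
side blk 1644 med [ 0.481 -0.125  0.009] min [ 0.439 -0.194 -0.   ] max [0.699 0.003 0.026]
  rect [567.7 -82.1] [238.4 192.6] 8.3 [[436.0, -4.0], [464.0, -195.0], [700.0, -160.0], [672.0, 30.0]]
side hi 276 med [ 0.615 -0.088  0.178] min [ 0.454 -0.114  0.08 ] max [ 0.629 -0.009  0.187]
  rect [540.9 -61. ] [175.4 103.3] 1.0 [[452.0, -11.0], [454.0, -114.0], [629.0, -111.0], [628.0, -8.0]]
side whi 137 med [ 0.51  -0.142  0.097] min [ 0.469 -0.172  0.095] max [ 0.691 -0.01   0.117]
```

Run:
```python
import cv2
a=cv2.imread("pics/top0.png")[190:320,310:450]; b=cv2.imread("pics/side0.png")[210:350,280:420]
a=cv2.resize(a,(400,400)); b=cv2.resize(b,(400,400)); cv2.imwrite("pics/crop0.png",cv2.hconcat([a,b]))
```

```text
(no output)
```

View pics/crop0.png

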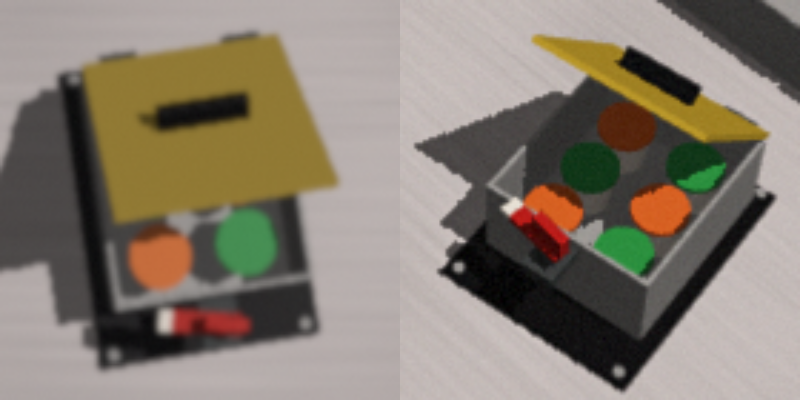

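```bash
cat >> h.py <<'E'
from scipy.spatial.transform import Rotation as Ro
def shift(target,yaw=None):
    o=sensors.get_obs(); R=Ro.from_euler("xyz",o["tcp_rot"],degrees=True)
    s=R.inv().apply(np.array(target)-o["ee_pos"])*1000
    tw=None if yaw is None else -((yaw-o["tcp_rot"][2]+180)%360-180)
    print("shift mm",s.round(1),"twist deg",tw, "rad",None if tw is None else np.radians(tw).round(3))
E
python3 - <<'E'
from h import *
ims={n:(np.load(f"{n}0.npz")["im"],np.load(f"{n}0.npz")["d"]) for n in("top","side")}
A=measure(ims)
for n,a in A.items():
    P=a["P"]; Q=P[a["red"]]; T=Q[Q[:,2]>.126]
    print(n,"rib",len(T),T.min(0).round(3),T.max(0).round(3),T.mean(0).round(4), "z99",np.percentile(Q[:,2],98))
    if len(T)>8: r=cv2.minAreaRect((T[:,:2]*1000).astype(np.float32)); print(np.round(r[0],1),np.round(r[1],1),r[2])
    B=Q[Q[:,2]<.118]; print(" bar",B.min(0).round(3),B.max(0).round(3))
    w=P[a["whi"]]; w=w[(w[:,0]<.5)&(w[:,1]>-.08)&(w[:,2]>.1)]; print(" nose",len(w),w.mean(0).round(4),w.min(0).round(3),w.max(0).round(3))
    Y=P[a["yel"]]; e=np.array([.9895,.144]);f=np.array([-.144,.9895]); s=Y[:,:2]@e; tt=Y[:,:2]@f
    print(" lid f range",np.percentile(tt,[1,99]).round(4)," e range",np.percentile(s,[1,99]).round(4))
o,e,f=np.array([.576,-.079]),np.array([.9895,.144]),np.array([-.144,.9895])
print("pan f",o@f,"pivot",o-.112*e)
shift([.46,.05,.32],86)
E
```

```text
top rib 69 [ 0.468 -0.112  0.128] [ 0.476 -0.081  0.137] [ 0.4716 -0.0956  0.1326] z99 0.13665366684325858
[472.  -96.5] [31.5  8.8] 89.70252990722656
 bar [ 0.465 -0.111  0.106] [ 0.481 -0.061  0.117]
 nose 28 [ 0.4742 -0.0514  0.1107] [ 0.468 -0.055  0.107] [ 0.481 -0.048  0.115]
 lid f range [-0.2374 -0.0858]  e range [0.5349 0.6542]
side rib 79 [ 0.466 -0.115  0.126] [ 0.479 -0.08   0.141] [ 0.4722 -0.0981  0.133 ] z99 0.1378282900772727
[472.1 -97.6] [35.5 11.7] 86.19551849365234
 bar [ 0.463 -0.114  0.105] [ 0.484 -0.058  0.118]
 nose 23 [ 0.4773 -0.0515  0.1129] [ 0.469 -0.057  0.106] [ 0.485 -0.045  0.117]
 lid f range [-0.2449 -0.0885]  e range [0.5333 0.6544]
pan f -0.1611145 pivot [ 0.465176 -0.095128]
shift mm [-393.5 -306.4  -72. ] twist deg 68.45527553844147 rad 1.195
```

Emit:
apply_moves:
  motion:
    - {"jaw": -1, "xyz": [-45, -40, -20], "twist": 0.15}
    - {"jaw": -1, "xyz": [-90, -80, -50], "twist": 0.3}
    - {"jaw": -1, "xyz": [-135, -115, -72], "twist": 0.45}
    - {"jaw": -1, "xyz": [-180, -150, -72], "twist": 0.6}
    - {"jaw": -1, "xyz": [-225, -185, -72], "twist": 0.75}

```text
time: 0.72
ee_pos: [0.3609, 0.2306, 0.3205]
tcp_rot: [180.0, -0.0, 111.2]
wrist_force: [0.7, 0.6, -0.8]
opening: -0.0
grasp_force: 0.0
```

Run:
```python
from h import *
o=sensors.get_obs();print(o["q"],o["ee_pos"],o["tcp_rot"])
shift([.57,-.125,.29],86)
```

```text
[ 3.25734835e+01 -9.23663178e+00  4.48735842e+00  1.03684669e+02
 -5.00402876e-03  1.01359671e+02] [0.36092099 0.23055554 0.32050502] [ 1.79960463e+02 -2.83899394e-03  1.11213812e+02]
shift mm [-407.1   66.2   30.5] twist deg 25.21381174507178 rad 0.44
```

Emit:
apply_moves:
  motion:
    - {"jaw": -1, "xyz": [-60, 10, 0], "twist": 0.12}
    - {"jaw": -1, "xyz": [-118, 20, 0], "twist": 0.24}
    - {"jaw": -1, "xyz": [-176, 30, 0], "twist": 0.36}
    - {"jaw": -1, "xyz": [-234, 38, 0], "twist": 0.44}
    - {"jaw": -1, "xyz": [-292, 48, 0], "twist": 0.44}

```text
time: 1.35
ee_pos: [0.5126, -0.0238, 0.3201]
tcp_rot: [-180.0, -0.0, 86.2]
wrist_force: [0.9, 0.9, 1.2]
opening: -0.0
grasp_force: 0.0
```

Run:
```python
from h import *
shift([.575,-.126,.26],86)
```

```text
shift mm [-97.9  69.1  60.1] twist deg 0.19482125702901953 rad 0.003
```

Emit:
apply_moves:
  motion:
    - {"jaw": -1, "xyz": [-49, 35, 0]}
    - {"jaw": -1, "xyz": [-98, 69, 20]}
    - {"jaw": -1, "xyz": [-98, 69, 50]}
    - {"jaw": -1, "xyz": [-98, 69, 60]}
    - {"jaw": -1, "xyz": [-98, 69, 60]}

```text
validation failed for argument at $.mo...
```

Run:
```python
from h import *
im,d=camera("side"); cv2.imwrite("pics/s1.png",im[:,:,::-1])
h,e,f=np.array([.672,-.068]),np.array([.9895,.144]),np.array([-.144,.9895])
for th in (.8,.6,.4,.2,.1,0,-.02):
    xy=h-(.150*np.cos(th)-.006*np.sin(th))*e-.045*f; z=.0955+.15*np.sin(th)+.006*np.cos(th)
    print(th); shift([*xy,z+.017])
```

```text
0.8
shift mm [-93.6  70.9  94.3] twist deg None rad None
0.6
shift mm [-97.9  51.1 116.5] twist deg None rad None
0.4
shift mm [-101.1   36.1  142.2] twist deg None rad None
0.2
shift mm [-103.1   26.3  170.5] twist deg None rad None
0.1
shift mm [-103.7   23.6  185.2] twist deg None rad None
0
shift mm [-103.9   22.3  200.2] twist deg None rad None
-0.02
shift mm [-103.9   22.2  203.2] twist deg None rad None
```

View pics/s1.png

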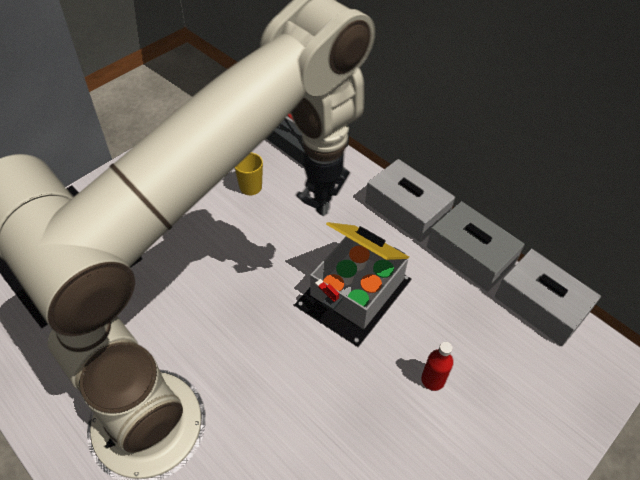

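The move was refused because its rows had no twist. The picture shows the gripper around (320,185), clear of the untouched lid at (370,240). I'll send it again with twist included.

Emit:
apply_moves:
  motion:
    - {"jaw": -1, "xyz": [-47, 35, 0], "twist": 0}
    - {"jaw": -1, "xyz": [-94, 70, 20], "twist": 0}
    - {"jaw": -1, "xyz": [-94, 71, 60], "twist": 0}
    - {"jaw": -1, "xyz": [-94, 71, 80], "twist": 0}
    - {"jaw": -1, "xyz": [-94, 71, 88], "twist": 0}

```text
time: 2.02
ee_pos: [0.5764, -0.1202, 0.2307]
tcp_rot: [-179.9, -0.0, 86.3]
wrist_force: [-0.0, 0.4, 1.8]
opening: 0.0002
grasp_force: 0.5
```

Emit:
apply_moves:
  motion:
    - {"jaw": -1, "xyz": [0, -4, 9], "twist": 0}
    - {"jaw": -1, "xyz": [-2, -10, 17], "twist": 0}
    - {"jaw": -1, "xyz": [-4, -20, 29], "twist": 0}
    - {"jaw": -1, "xyz": [-5, -28, 42], "twist": 0}
    - {"jaw": -1, "xyz": [-7, -35, 54], "twist": 0}

```text
time: 2.65
ee_pos: [0.541, -0.1249, 0.1784]
tcp_rot: [179.9, 0.0, 86.3]
wrist_force: [0.8, -0.8, 1.0]
opening: 0.0004
grasp_force: 0.5
```

Run:
```python
from h import *
A={}
ims={n:camera(n) for n in("top","side")}
for n,a in measure(ims).items():
    Q=a["P"][a["yel"]]; Q=Q[abs(Q[:,2]-np.median(Q[:,2]))<.1]; c=Q.mean(0); vt=np.linalg.svd(Q-c,full_matrices=False)[2]; nn=vt[2]*np.sign(vt[2,2]); print(n,len(Q),nn.round(3),np.arccos(nn[2]),Q[:,2].max())
cv2.imwrite("pics/s2.png",ims["side"][0][170:370,250:470,::-1].repeat(2,0).repeat(2,1))
```

```text
top 3881 [0.374 0.057 0.926] 0.3877099738373968 0.173449724467323
side 1423 [0.362 0.06  0.93 ] 0.37594575507682615 0.22996081014581288
```

View pics/s2.png

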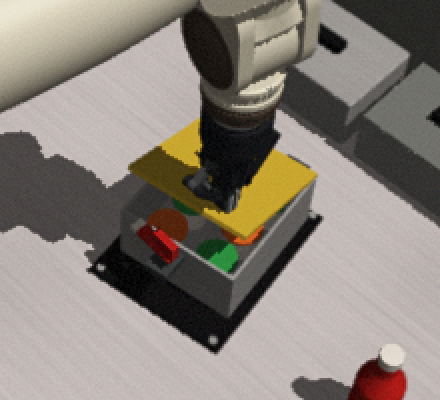

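The lid is following the fingertips, which are at (225,205) in the crop, and is now at about 0.38 rad. I'll keep going along the arc.

Emit:
apply_moves:
  motion:
    - {"jaw": -1, "xyz": [-1, -6, 14], "twist": 0}
    - {"jaw": -1, "xyz": [-2, -10, 28], "twist": 0}
    - {"jaw": -1, "xyz": [-3, -12, 42], "twist": 0}
    - {"jaw": -1, "xyz": [-3, -13, 50], "twist": 0}
    - {"jaw": -1, "xyz": [-3, -13, 54], "twist": 0}

```text
time: 3.38
ee_pos: [0.528, -0.1271, 0.1237]
tcp_rot: [-180.0, -0.0, 86.3]
wrist_force: [-0.2, 0.5, 0.4]
opening: -0.0001
grasp_force: 0.4
```

Emit:
apply_moves:
  motion:
    - {"jaw": -1, "xyz": [0, 0, 2], "twist": 0}
    - {"jaw": -1, "xyz": [0, 0, 4], "twist": 0}
    - {"jaw": -1, "xyz": [0, 0, 5], "twist": 0}
    - {"jaw": -1, "xyz": [0, 0, 5], "twist": 0}

```text
time: 3.88
ee_pos: [0.5283, -0.1271, 0.1193]
tcp_rot: [180.0, -0.0, 86.3]
wrist_force: [-0.5, 0.3, -0.3]
opening: 0.0001
grasp_force: 0.0
```

Emit:
apply_moves:
  motion:
    - {"jaw": -1, "xyz": [0, 0, 1], "twist": 0}
    - {"jaw": -1, "xyz": [0, 0, 2], "twist": 0}
    - {"jaw": -1, "xyz": [0, 0, 3], "twist": 0}
    - {"jaw": -1, "xyz": [0, 0, 3], "twist": 0}

```text
time: 4.38
ee_pos: [0.5284, -0.1272, 0.1182]
tcp_rot: [179.9, 0.0, 86.3]
wrist_force: [-5.6, 1.4, 14.0]
opening: -0.0
grasp_force: 7.0
```

The force rose to 14 N at the height expected for a shut lid. I'll lift off, open partway and measure again.

Emit:
apply_moves:
  motion:
    - {"jaw": -1, "xyz": [0, 0, 2], "twist": 0}
    - {"jaw": -1, "xyz": [0, 0, -30], "twist": 0}
    - {"jaw": 0, "xyz": [0, 0, -80], "twist": 0}
    - {"jaw": 0, "xyz": [-60, 0, -110], "twist": 0}
    - {"jaw": 0, "xyz": [-110, 0, -110], "twist": 0}

```text
time: 5.0
ee_pos: [0.5219, -0.2381, 0.2292]
tcp_rot: [179.8, 0.1, 86.4]
wrist_force: [0.4, -0.1, -1.8]
opening: 0.0427
grasp_force: 0.0
```

Run:
```python
from h import *
ims={n:camera(n) for n in("top","side")}
for n,a in measure(ims).items():
    P=a["P"];Q=P[a["yel"]]; c=np.median(Q,0);Q=Q[abs(Q[:,2]-c[2])<.02]
    if len(Q)>50: vt=np.linalg.svd(Q-Q.mean(0),full_matrices=False)[2]; nn=vt[2]*np.sign(vt[2,2]); print(n,len(Q),nn.round(3),c.round(3))
    Q=P[a["red"]]; T=Q[Q[:,2]>.126]; w=P[a["whi"]]; w=w[(w[:,0]<.5)&(w[:,1]>-.08)&(w[:,2]>.1)]
    print(len(T),T.mean(0).round(4),cv2.minAreaRect((T[:,:2]*1000).astype(np.float32)) if len(T)>5 else "",len(w),w.mean(0).round(4))
cv2.imwrite("pics/s3.png",cv2.hconcat([ims[n][0][190:340,280:450,::-1].repeat(2,0).repeat(2,1) for n in ims]))
shift([.472,-.097,.20],85)
```

```text
top 5039 [ 0.    -0.001  1.   ] [ 0.582 -0.078  0.1  ]
68 [ 0.4716 -0.0956  0.132 ] ((471.9656066894531, -96.54144287109375), (31.10097885131836, 8.783950805664062), 89.82894897460938) 0 [nan nan nan]
side 3522 [ 0.001 -0.     1.   ] [ 0.571 -0.076  0.102]
75 [ 0.4726 -0.0989  0.1326] ((473.4598693847656, -97.14048767089844), (35.70004653930664, 12.366047859191895), 85.33759307861328) 0 [nan nan nan]
shift mm [140.3 -58.5  26.2] twist deg 1.0522817455221798 rad 0.018<stdin>:7: RuntimeWarning: Mean of empty slice.
  ret = um.true_divide(
```

View pics/s3.png

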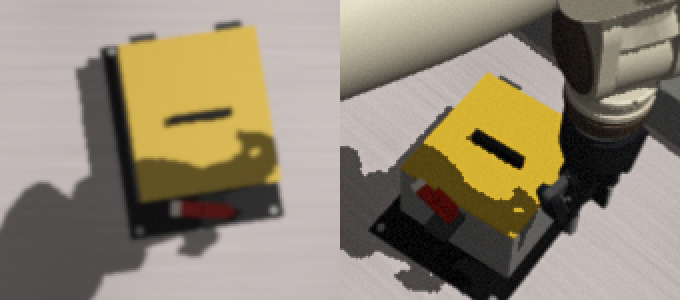

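The lid lies flat (normal straight up) and the button is unmoved at (205,210) in the left crop. Next I'll go above the rib, then down onto it.

Emit:
apply_moves:
  motion:
    - {"jaw": 0, "xyz": [50, -20, 0], "twist": 0}
    - {"jaw": 0, "xyz": [100, -40, 0], "twist": 0}
    - {"jaw": 0, "xyz": [140, -58, 10], "twist": 0}
    - {"jaw": 0, "xyz": [140, -58, 26], "twist": 0}
    - {"jaw": 0, "xyz": [140, -58, 26], "twist": 0}

```text
time: 5.72
ee_pos: [0.4719, -0.0932, 0.1991]
tcp_rot: [-179.9, -0.0, 86.3]
wrist_force: [0.0, 0.5, -0.3]
opening: 0.0424
grasp_force: 0.0
```

Run:
```python
from h import *
shift([.472,-.097,.131],86)
print(sensors.get_obs()["q"])
```

```text
shift mm [-3.8  0.5 68.1] twist deg 0.31947478774407045 rad 0.006
[-1.11636864e+01 -5.10070343e+00 -5.44747318e+00  8.97476884e+01
 -8.46359553e-03  8.25168426e+01]
```

Emit:
apply_moves:
  motion:
    - {"jaw": 0, "xyz": [-4, 0, 25], "twist": 0}
    - {"jaw": 0, "xyz": [-4, 0, 50], "twist": 0}
    - {"jaw": 0, "xyz": [-4, 0, 62], "twist": 0}
    - {"jaw": 0, "xyz": [-4, 0, 67], "twist": 0}
    - {"jaw": 0, "xyz": [-4, 0, 67], "twist": 0}

```text
time: 6.35
ee_pos: [0.4723, -0.0976, 0.1337]
tcp_rot: [180.0, 0.0, 86.3]
wrist_force: [-0.2, 0.5, 0.6]
opening: 0.0425
grasp_force: 0.0
```

Emit:
apply_moves:
  grip_force: 20
  motion:
    - {"jaw": -0.5, "xyz": [0, 0, 0], "twist": 0}
    - {"jaw": -0.8, "xyz": [0, 0, 0], "twist": 0}
    - {"jaw": -0.85, "xyz": [0, 0, 0], "twist": 0}
    - {"jaw": -0.9, "xyz": [0, 0, 0], "twist": 0}
    - {"jaw": -0.9, "xyz": [0, 0, 0], "twist": 0}

```text
time: 6.98
ee_pos: [0.4727, -0.0975, 0.1341]
tcp_rot: [179.9, 0.0, 86.3]
wrist_force: [5.2, 0.3, 5.3]
opening: 0.0093
grasp_force: 21.8
```

Emit:
apply_moves:
  motion:
    - {"jaw": -0.9, "xyz": [0, 0, 0], "twist": 0.14}
    - {"jaw": -0.9, "xyz": [0, 0, 0], "twist": 0.28}
    - {"jaw": -0.9, "xyz": [0, 0, 0], "twist": 0.42}
    - {"jaw": -0.9, "xyz": [0, 0, 0], "twist": 0.56}
    - {"jaw": -0.9, "xyz": [0, 0, 0], "twist": 0.7}

```text
time: 7.6
ee_pos: [0.4726, -0.0973, 0.134]
tcp_rot: [179.9, -0.1, 45.9]
wrist_force: [3.5, 1.1, 5.3]
opening: 0.0091
grasp_force: 21.9
```

Emit:
apply_moves:
  motion:
    - {"jaw": -0.9, "xyz": [0, 0, 0], "twist": 0.14}
    - {"jaw": -0.9, "xyz": [0, 0, 0], "twist": 0.28}
    - {"jaw": -0.9, "xyz": [0, 0, 0], "twist": 0.42}
    - {"jaw": -0.9, "xyz": [0, 0, 0], "twist": 0.56}
    - {"jaw": -0.9, "xyz": [0, 0, 0], "twist": 0.66}

```text
time: 8.22
ee_pos: [0.4725, -0.0972, 0.134]
tcp_rot: [-180.0, -0.1, 8.2]
wrist_force: [2.4, 1.1, 6.4]
opening: 0.0094
grasp_force: 22.0
```

Emit:
apply_moves:
  motion:
    - {"jaw": -0.9, "xyz": [0, 0, 0], "twist": 0}
    - {"jaw": -0.9, "xyz": [0, 0, 0], "twist": 0}
    - {"jaw": -0.9, "xyz": [0, 0, 0], "twist": 0}

```text
time: 8.6
ee_pos: [0.4725, -0.0972, 0.134]
tcp_rot: [-180.0, -0.1, 8.4]
wrist_force: [3.7, 2.4, 5.9]
opening: 0.0095
grasp_force: 21.9
```

Emit:
apply_moves:
  motion:
    - {"jaw": -0.6, "xyz": [0, 0, 0], "twist": 0}
    - {"jaw": -0.3, "xyz": [0, 0, 0], "twist": 0}
    - {"jaw": 0, "xyz": [0, 0, 0], "twist": 0}
    - {"jaw": 0, "xyz": [0, 0, 0], "twist": 0}
    - {"jaw": 0, "xyz": [0, 0, -5], "twist": 0}

```text
time: 9.22
ee_pos: [0.4717, -0.0973, 0.1381]
tcp_rot: [-180.0, 0.0, 8.4]
wrist_force: [-0.1, 0.2, 0.3]
opening: 0.0427
grasp_force: 0.0
```

Emit:
apply_moves:
  motion:
    - {"jaw": 0, "xyz": [0, 0, -30], "twist": 0}
    - {"jaw": 0, "xyz": [0, 0, -80], "twist": 0}
    - {"jaw": 0, "xyz": [0, -40, -120], "twist": 0}
    - {"jaw": 0, "xyz": [0, -100, -120], "twist": 0}
    - {"jaw": 0, "xyz": [0, -150, -120], "twist": 0}

```text
time: 9.85
ee_pos: [0.45, 0.0526, 0.2593]
tcp_rot: [-180.0, -0.1, 8.3]
wrist_force: [1.5, 0.4, -1.1]
opening: 0.0425
grasp_force: 0.0
```

Emit:
apply_moves:
  motion:
    - {"jaw": 0, "xyz": [0, 0, 0], "twist": 0}
    - {"jaw": 0, "xyz": [0, 0, 0], "twist": 0}

```text
time: 10.1
ee_pos: [0.4503, 0.0509, 0.2585]
tcp_rot: [180.0, -0.0, 8.4]
wrist_force: [1.0, -0.5, 0.0]
opening: 0.0427
grasp_force: 0.0
```

Run:
```python
from h import *
ims={n:camera(n) for n in("top","side")}
for n,a in measure(ims).items():
    P=a["P"];Q=P[a["yel"]]; c=np.median(Q,0);Q=Q[abs(Q[:,2]-c[2])<.02]
    vt=np.linalg.svd(Q-Q.mean(0),full_matrices=False)[2]; nn=vt[2]*np.sign(vt[2,2]); print(n,len(Q),nn.round(3),c.round(3))
    Q=P[a["red"]]; T=Q[Q[:,2]>.126]
    print(len(T),T.mean(0).round(4),cv2.minAreaRect((T[:,:2]*1000).astype(np.float32)) if len(T)>5 else "")
cv2.imwrite("pics/s4.png",cv2.hconcat([ims[n][0][190:340,280:450,::-1].repeat(2,0).repeat(2,1) for n in ims]))
```

```text
top 4560 [ 0.001 -0.001  1.   ] [ 0.592 -0.081  0.1  ]
60 [ 0.4734 -0.096   0.1324] ((473.1835632324219, -96.20804595947266), (29.645248413085938, 8.861333847045898), 8.478687286376953)
side 3927 [-0.    -0.001  1.   ] [ 0.58  -0.084  0.102]
76 [ 0.4732 -0.0985  0.133 ] ((473.7447509765625, -97.90477752685547), (35.05173873901367, 11.504364967346191), 10.151457786560059)
```

View pics/s4.png

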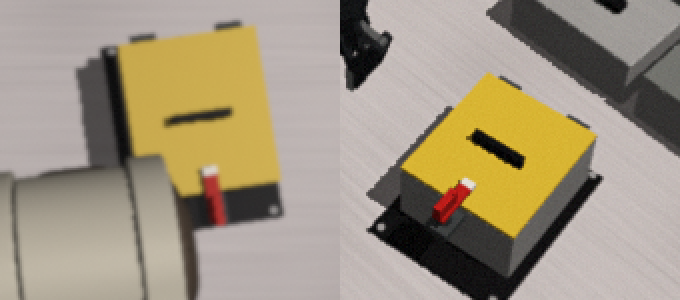

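The lid is flat and the white nose, at (210,172) in the left crop, points squarely in over it (rib yaw about 9°, pan about 8.3°). The gripper is clear, so I'm handing in.

```bash
python3 -c "
from workcell import bot
print(bot.job_done())"
```

```text
the job is handed in; nothing more can be done
None
```

The lid is shut, the turnbutton's nose points squarely over it (within about 2° by camera), the gripper is clear and never went near the cup, bottle or tongs; the job is handed in, and no verdict was shown.

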